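# Stack inspected valve parts in pinned trays

### The arm

A 6-joint arm with a two-finger parallel gripper is mounted at the origin on the work surface. World frame = base frame: x ahead of the robot, y to its left, z up, the work surface at z = 0. Lengths are in m, angles in rad, forces in N, time in s.
With the tool pointing down it reaches from about 0.35 to 0.975 m from the base axis. Payload 17.4 kg.
Tool frame: the origin (TCP) lies on the centre line of the jaws, within the pads' length; the fingertips stand robot.tcp_to_tips ahead of it and the grasp point (between the pads) lies 3 mm ahead of it (robot.tcp_to_tips is the distance from the TCP to the fingertips, in m); z points along the fingers, y is the direction in which the jaws open and shut (so a half turn about z gives the same grasp; the last joint's range is limited). The gripper opens to 85 mm and grips with 20 to 120 N. Pads are 22 mm wide; open, the fingers measure 114 mm over their backs; the gripper's body (76 mm by 85 mm) begins 54 mm behind the grasp point. The pads swing forward as they close: fully open they stand 13 mm farther back than shut.
Start: joints at [-1.35, 0.116, 1.442, -0, 1.584, -0.038], TCP at [0.173, -0.653, 0.231] pointing down, gripper open.
Joint ranges: [-2.83, 2.83], [-0.83, 2.19], [0.07, 2.5], [-1.14, 4.28], [0.01, 3], [-2.97, 2.97]. Speed limits (rad/s): [1.89, 1.89, 2.22, 3.14, 3.14, 3.14].

### API

Orientations are given as a unit quaternion [w, x, y, z].
In Python, from bench import readout, optics, order, robot gives the robot as it stands.
- The arm moves only by the tool servo_tool, never from a script. Its argument "steps" is a list of rows, each a list of 3 entries, a list of its own where there are three numbers: the opening, from 0 (shut) to 1 (fully open), then the shift along the tool's x, y, z each as a share of 500 mm, from -1 to 1, then the turn, a rotation vector about the tool's x, y, z each as a share of 90 degrees, from -1 to 1. In form: [[grip, [tx, ty, tz], [ax, ay, az]], ...]. A call has 1 to 10 rows; each row is the pose to reach, as a shift and turn from the pose measured when the call began, along the tool's axes at that moment; what a row does not reach only later rows make up. A row lasts 1/10 s, in which the tool goes at most 50 mm and 8.59 degrees, less where a joint would pass 70% of its speed; a pose out of reach is approached as far as the arm can. A call with a number of a shift or a turn outside -1 to 1 is refused whole. A call with a gripper value outside its range is refused whole. The fingers move at their own pace and stop on an object; the grip force is fixed at half the most. Time passes only in rows, so rows that repeat a pose let the fingers close. It gives the time, the measured TCP pose, the force and the opening at its end, in the units of the state.
- readout.get_state(): the state, without advancing time (a new reading comes with each control period).
- optics.snapshot(name): name is "scene" or "side" or "wrist"; returns a dict with "color" (384x512x3 uint8, red, green, blue), "range_z" (384x512 float32, m along the optical axis (not along the pixel's ray), 0 where there is no reading), "fx", "fy", "cx", "cy" (pixels), "extrinsics" (4x4, takes a point from camera to world coordinates). Camera axes: x right, y down, z forward; pixel columns grow to the right and rows downward; lengths in m; the calibration is good to about 2 mm. The wrist camera is an equidistant fisheye: a pixel r from the principal point sees the ray r / f radians off the axis. A picture is of the moment at which its call begins.
- order.hand_in(): hands the job in, once; it reports no verdict.
The state is a dict: "t": time; "joint_pos": joint angles; "dq": joint speeds; "tau": joint torques, N m; "ee_pos": TCP position; "tcp_rot": TCP orientation; "force": force on the tool from outside, world axes, zero at the start; "torque": the same for the moment, N m; "gripper_width": opening from 0.0 (shut) to 1.0 (fully open).
Only numpy, scipy, OpenCV 4.12 (cv2) and the standard library are available. Lean on these libraries where they do the work, as an engineer would, in place of code of your own. Each camera call takes 0.05 s, during which the arm holds its last target. There are 200 camera calls.

### The job

Pack the inspected valve parts for transit on the docking board: first set the deep tray (the one with tall corner posts) on the board with its pins fully home in the sockets, then stand the tall bonnet upright in either well of it, then stack the shallow tray on top with its pins fully home in the post sockets, and last set the low flange cap flat in either well of the shallow tray. Do it in that order, let go of each thing once it is placed, and leave the other things on the bench where they are.

Things in the scene. Friction and masses are not known exactly. Their poses are not given: they have to be found in the camera images.
- base: aluminium docking board, fixed to the bench, 190 (x) x 124 (y) x 4 mm, with a 24 mm square socket block at each corner, block tops 18 mm above the bench. Sockets 14 mm square, 14 mm deep, centred at x=+-76, y=+-43 mm. Origin: centre of its underside. A half turn makes no difference.
- deep_tray: grey tray with 4 tall posts, 176 (x) x 110 (y) x 67 mm, 0.3-0.6 kg, on 4 tapered 12 mm pins (d 10, tip 5) at x=+-76, y=+-43. Origin: centre, at pin tips. Floor z=17; 24 mm posts with 14 mm square sockets, 14 deep, above the pins. Grip rib at centre: 14 thick (x), 56 long (y), top z=56. Wells at x=+-40, y=0. 10 mm rim. Half turn same. Seated: origin 6 above base's
- shallow_tray: grey tray, low, no posts, 14 mm rim all round, 176 (x) x 110 (y) mm, 0.2-0.4 kg. Pins (12 mm long, at x=+-76, y=+-43), floor (z=17), grip rib (14 mm thick in x, 56 long in y, top z=56; pick both trays up by it) and wells (x=+-40, y=0) as on the deep tray. Origin: centre, at the pin tips. Half turn same. Seated on the deep tray its origin is 55 mm above that tray's.
- bonnet: tall brass valve bonnet: round flange 46 mm diameter, 9 mm thick, with one round neck 24 mm diameter up to 42 mm height; stands on the flange. About 0.2 kg. Origin: centre of its underside, z up. Grip it by the neck. In a well of a tray, fingers closing along the tray's y have room.
- cap: low steel flange cap: round disc 52 mm diameter, 9 mm thick, with a round hub 22 mm diameter up to 30 mm height; lies on the disc. About 0.2 kg. Origin: centre of its underside, z up. Grip it by the hub.
- spool: brass spool piece standing on end: 46 mm square flange at both ends with a dark bore, 32 mm round waist, 56 mm high. Origin: centre of its underside. A bystander.
- sleeve: plain steel tube sleeve standing on end, open through, 48 mm outside, 36 mm inside, 45 mm high. Origin: centre of its underside. A bystander.
- wrench: steel wrench, about 180 mm long, lying flat on the bench to the robot's left; origin on its underside near mid-length, x along it. A bystander.
- paint_can: closed white can, 54 mm diameter, 75 mm high, standing towards the far right of the bench. Origin: centre of its underside. A bystander.
- elbow_block: aluminium angle bracket on the robot's right: foot 50 x 50 x 12 mm with an upright leg 12 mm thick, 57 mm high overall. Origin: centre of its underside. A bystander.
There are look-alikes about, which are no part of the job. Leave any black look-alike of the shallow_tray alone.

How it is judged:
On the way, in this order (a step that is already met when the one before it is completed fails the run):
1. deep tray seated on the docking board and let go (horizontal distance between deep_tray and base below 0.006 m and z of deep_tray in the frame of base between 0.003 and 0.009 m and angle between the x axis of deep_tray and the x axis of base, either way round below 0.06 rad and angle between deep_tray's own z axis and vertical below 0.04 rad and contact force between the fingers and deep_tray below 0.1 N), for 0.2 s.
2. bonnet standing in a well of the seated deep tray and let go (horizontal distance between deep_tray and base below 0.006 m and z of deep_tray in the frame of base between 0.003 and 0.009 m and angle between the x axis of deep_tray and the x axis of base, either way round below 0.06 rad and angle between deep_tray's own z axis and vertical below 0.04 rad and (x of bonnet in the frame of deep_tray between 0.022 and 0.066 m or x of bonnet in the frame of deep_tray between -0.066 and -0.022 m) and y of bonnet in the frame of deep_tray between -0.03 and 0.03 m and z of bonnet in the frame of deep_tray between 0.013 and 0.021 m and angle between bonnet's own z axis and vertical below 0.08 rad and contact force between the fingers and bonnet below 0.1 N), for 0.2 s.
3. shallow tray seated on the deep tray over the bonnet and let go (horizontal distance between deep_tray and base below 0.006 m and z of deep_tray in the frame of base between 0.003 and 0.009 m and angle between the x axis of deep_tray and the x axis of base, either way round below 0.06 rad and angle between each of deep_tray, shallow_tray's own z axis and vertical below 0.04 rad and (x of bonnet in the frame of deep_tray between 0.022 and 0.066 m or x of bonnet in the frame of deep_tray between -0.066 and -0.022 m) and y of bonnet in the frame of deep_tray between -0.03 and 0.03 m and z of bonnet in the frame of deep_tray between 0.013 and 0.021 m and angle between bonnet's own z axis and vertical below 0.08 rad and horizontal distance between shallow_tray and deep_tray below 0.006 m and z of shallow_tray in the frame of deep_tray between 0.052 and 0.058 m and angle between the x axis of shallow_tray and the x axis of deep_tray, either way round below 0.06 rad and contact force between the fingers and shallow_tray below 0.1 N), for 0.2 s.
4. cap lying in a well of the stacked shallow tray and let go (horizontal distance between deep_tray and base below 0.006 m and z of deep_tray in the frame of base between 0.003 and 0.009 m and angle between the x axis of deep_tray and the x axis of base, either way round below 0.06 rad and angle between each of deep_tray, shallow_tray's own z axis and vertical below 0.04 rad and (x of bonnet in the frame of deep_tray between 0.022 and 0.066 m or x of bonnet in the frame of deep_tray between -0.066 and -0.022 m) and y of bonnet in the frame of deep_tray between -0.03 and 0.03 m and z of bonnet in the frame of deep_tray between 0.013 and 0.021 m and angle between each of bonnet, cap's own z axis and vertical below 0.08 rad and horizontal distance between shallow_tray and deep_tray below 0.006 m and z of shallow_tray in the frame of deep_tray between 0.052 and 0.058 m and angle between the x axis of shallow_tray and the x axis of deep_tray, either way round below 0.06 rad and (x of cap in the frame of shallow_tray between 0.022 and 0.066 m or x of cap in the frame of shallow_tray between -0.066 and -0.022 m) and y of cap in the frame of shallow_tray between -0.03 and 0.03 m and z of cap in the frame of shallow_tray between 0.013 and 0.021 m and contact force between the fingers and cap below 0.1 N), for 0.2 s.
At the end, for the whole second after the job is handed in: Each tray within 6 mm and 0.06 rad of the one below, level within 0.04 rad, pins home within 3 mm; bonnet in a deep-tray well, cap in a shallow-tray well: upright within 0.08 rad, on the floor within 4 mm, centre 22-66 mm off along tray x, within 30 mm along y; all at rest (horizontal distance between deep_tray and base below 0.006 m and z of deep_tray in the frame of base between 0.003 and 0.009 m and angle between the x axis of deep_tray and the x axis of base, either way round below 0.06 rad and angle between each of deep_tray, shallow_tray's own z axis and vertical below 0.04 rad and (x of bonnet in the frame of deep_tray between 0.022 and 0.066 m or x of bonnet in the frame of deep_tray between -0.066 and -0.022 m) and y of bonnet in the frame of deep_tray between -0.03 and 0.03 m and z of bonnet in the frame of deep_tray between 0.013 and 0.021 m and angle between each of bonnet, cap's own z axis and vertical below 0.08 rad and horizontal distance between shallow_tray and deep_tray below 0.006 m and z of shallow_tray in the frame of deep_tray between 0.052 and 0.058 m and angle between the x axis of shallow_tray and the x axis of deep_tray, either way round below 0.06 rad and (x of cap in the frame of shallow_tray between 0.022 and 0.066 m or x of cap in the frame of shallow_tray between -0.066 and -0.022 m) and y of cap in the frame of shallow_tray between -0.03 and 0.03 m and z of cap in the frame of shallow_tray between 0.013 and 0.021 m and linear speed of each of deep_tray, bonnet, shallow_tray, cap below 0.02 m/s); the robot touches nothing.
It fails at once if the spool was moved more than 30 mm (distance of spool from where it was at the start of the episode above 0.03 m).
It fails at once if the sleeve was moved more than 30 mm (distance of sleeve from where it was at the start of the episode above 0.03 m).
It fails at once if the wrench was moved more than 30 mm (distance of wrench from where it was at the start of the episode above 0.03 m).
It fails at once if the paint can was moved more than 30 mm (distance of paint_can from where it was at the start of the episode above 0.03 m).
It fails at once if the elbow block was moved more than 30 mm (distance of elbow_block from where it was at the start of the episode above 0.03 m).
It also fails if it takes over 128 s, if anything falls off the work surface, if the arm or the gripper's body presses on something with over 40 N, if the wrist force passes 120 N, or if a joint passes its speed limit or range.

## Working session

There is one attempt and no reset: what is moved stays moved. The work goes in short steps, Python scripts to look and compute and a tool call to move; the robot and the scene stay as the last step left them, time stands still between calls to the robot, and variables do not carry over. Pictures are saved under pics/ and viewed, about 12 in all and at most 16, crops included, and the job is handed in when it is done.

Besides the shell and the picture viewer there is one more tool, called after "Emit:" as name(argument=value, ...) on one line, values as JSON. servo_tool: Moves the arm, as the interface text tells. Its arguments: {"type":"object","properties":{"steps":{"type":"array","items":{"type":"array"}}},"required":["steps"]}

```bash
ls; mkdir -p pics
cat > h.py <<'E'
import numpy as np, cv2
from bench import readout, optics, order, robot
from scipy.spatial.transform import Rotation as R
def cloud(s):
    h,w=s["range_z"].shape; v,u=np.mgrid[:h,:w]; z=s["range_z"]
    P=np.stack([(u-s["cx"])/s["fx"]*z,(v-s["cy"])/s["fy"]*z,z],-1)
    E=np.array(s["extrinsics"]); W=P@E[:3,:3].T+E[:3,3]; W[z<=0]=np.nan; return W
def save(n,im): cv2.imwrite("pics/"+n,im[...,::-1])
E
python3 - <<'E'
from h import *
print(readout.get_state(), robot.tcp_to_tips)
a=[]
for n in("scene","side","wrist"):
    s=optics.snapshot(n); np.savez("%s0.npz"%n,**s); print(n,s["fx"],s["cx"],s["cy"],np.round(s["extrinsics"],3).tolist())
    a.append(s["color"])
save("a.png",np.hstack(a[:2])[:, :]); 
s=np.load("scene0.npz");save("scene0.png",cv2.resize(s["color"],(800,600)));save("side0.png",cv2.resize(np.load("side0.npz")["color"],(800,600)))
E
```

```text
pics
{'t': 0.0, 'joint_pos': array([-1.34975911e+00,  1.16494528e-01,  1.44227623e+00, -2.24971568e-06,
        1.58400886e+00, -3.77912146e-02]), 'dq': array([-0.00053355, -0.00098714, -0.00087965, -0.00156202, -0.00020213,
       -0.00160211]), 'tau': array([ 5.41379486e-04, -7.32000947e+01, -6.32485843e+01, -1.07964247e-04,
        6.41953156e-03,  5.91864341e-05]), 'ee_pos': array([ 0.17271832, -0.6523249 ,  0.23024961]), 'tcp_rot': array([-5.90891221e-04,  9.91637488e-01,  1.29053244e-01, -5.54207397e-05]), 'force': array([-0.79126049, -0.04799958,  0.47333861]), 'torque': array([-0.01455188,  0.01516847,  0.03610149]), 'gripper_width': 0.9965446484508442} 0.022
scene 386.64159167251745 252.37110299643908 188.16241987014146 [[0.854, 0.39, -0.343, 0.886], [0.519, -0.624, 0.584, -0.72], [0.014, -0.677, -0.736, 0.927], [0.0, 0.0, 0.0, 1.0]]
side 378.0368397496487 257.19260657367715 191.06073515674998 [[-0.848, -0.313, 0.427, -0.0], [-0.529, 0.472, -0.705, 0.794], [0.019, -0.824, -0.566, 0.667], [0.0, 0.0, 0.0, 1.0]]
wrist 297.3186396354542 252.836464766205 192.9842877018042 [[0.255, -0.924, -0.285, 0.246], [-0.967, -0.244, -0.074, -0.634], [-0.001, 0.295, -0.956, 0.373], [0.0, 0.0, 0.0, 1.0]]
```

View pics/scene0.png

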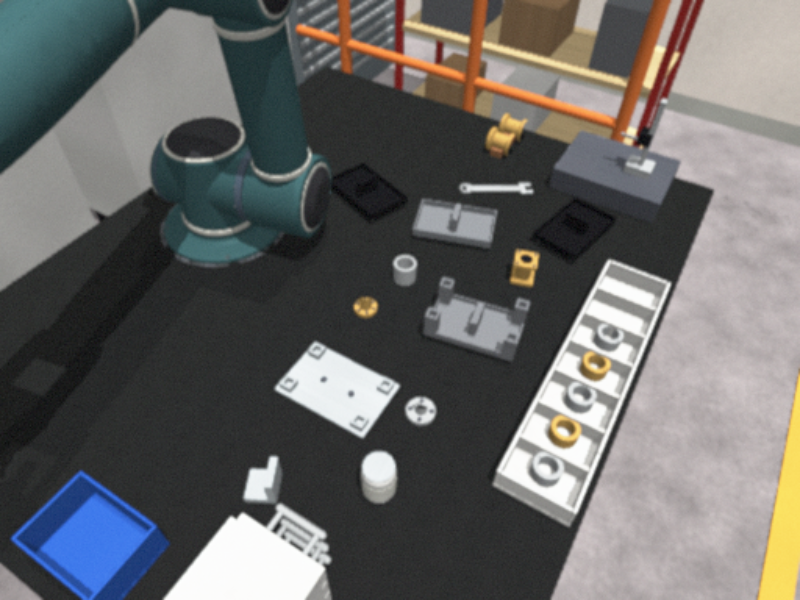

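View pics/side0.png

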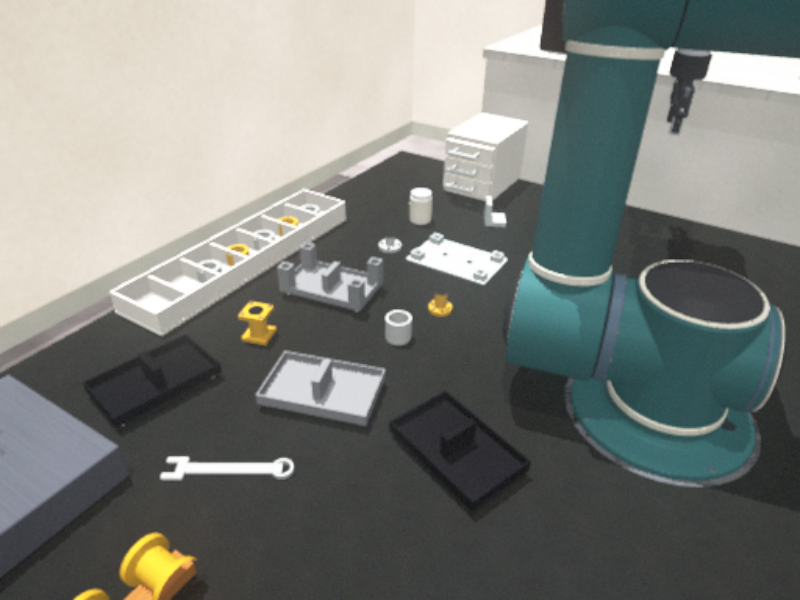

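```bash
cat > m.py <<'E'
from h import *
W={n:cloud(np.load(n+"0.npz")) for n in("scene","side")}
def rect(p):
    (c,wh,a)=cv2.minAreaRect((p*1000).astype(np.float32)); return np.round(c,1),np.round(wh,1),round(a,1)
objs=dict(base=(338,388,.005,.025,.13),deep=(475,325,.01,.075,.12),shallow=(456,220,.01,.07,.12),bonnet=(366,306,.005,.06,.05),cap=(421,410,.005,.05,.05),sleeve=(404,268,.005,.06,.05),spool=(524,266,.005,.07,.05),can=(379,480,.005,.09,.06),elbow=(264,482,.005,.07,.06),wrench=(497,188,.003,.03,.12),blk1=(368,192,.01,.07,.12),blk2=(575,230,.01,.07,.12))
for n,(u,v,lo,hi,r) in objs.items():
    c=W["scene"][int(v*.64),int(u*.64)][:2]
    for k in W:
        X=W[k].reshape(-1,3); m=(np.hypot(*(X[:,:2]-c).T)<r)&(X[:,2]>lo)&(X[:,2]<hi); Q=X[m]
        print(n,np.round(c*1e3),k,len(Q),"zmax",np.round(np.percentile(Q[:,2],[50,98])*1e3) if len(Q) else 0,*(rect(Q[:,:2]) if len(Q) else ()))
        if n in("deep","shallow","base","blk1","blk2","bonnet","cap"):
            for z0,z1 in {"deep":[(.061,.073),(.050,.0595)],"shallow":[(.050,.062),(.026,.036)],"base":[(.014,.022)],"bonnet":[(.038,.046)],"cap":[(.026,.034)]}.get(n,[(.05,.062)]):
                T=Q[(Q[:,2]>z0)&(Q[:,2]<z1)]
                if len(T): print("    layer",z0,len(T),*rect(T[:,:2]),"med",np.round(T.mean(0)*1e3,1))
E
python3 m.py
```

```text
base [ 488. -240.] scene 532 zmax [ 9. 19.] [ 487.9 -240.8] [188.5 121.5] 1.7
    layer 0.014 192 [ 485.6 -239.1] [177.3 111.2] 0.6 med [ 491.5 -241.4   16.7]
base [ 488. -240.] side 209 zmax [13. 18.] [ 502.8 -233.3] [122.8 220.5] 88.9
    layer 0.014 78 [ 482.1 -234. ] [176.3 113. ] 0.5 med [ 470.6 -233.5   15.7]
deep [647. -12.] scene 1970 zmax [18. 67.] [638.   14.3] [176.1 115.7] 9.9
    layer 0.061 174 [638.2  13.5] [175.8 113.2] 10.2 med [642.5  10.8  65. ]
    layer 0.05 192 [639.2  12.9] [174.2 111.4] 9.9 med [642.2   9.8  54.6]
deep [647. -12.] side 1582 zmax [23. 65.] [635.2  17.4] [179.4 115.9] 10.5
    layer 0.061 139 [636.1  16.9] [178.2 112.7] 10.1 med [637.7  19.9  63.9]
    layer 0.05 178 [635.4  18.8] [177.3 112.6] 10.7 med [639.   21.   54.7]
shallow [475. 236.] scene 1191 zmax [17. 55.] [464.8 261.6] [176.5 117.4] 17.8
    layer 0.05 43 [466.  260.3] [13.8 52.5] 18.9 med [466.2 259.   54.4]
    layer 0.026 170 [465.3 261.3] [176.5 116. ] 17.4 med [464.5 254.7  29.2]
shallow [475. 236.] side 2610 zmax [16. 54.] [463.1 265.2] [177.5 115.2] 17.7
    layer 0.05 100 [4
[... 1383 characters left out ...]
.4 439.1] [221.3 188.8] 67.9
wrench [487. 448.] side 730 zmax [ 6. 28.] [509.7 409.2] [179.2 142.6] 33.9
blk1 [236. 247.] scene 1022 zmax [18. 55.] [228.6 253.6] [115.7 183.4] 70.5
    layer 0.05 43 [230.8 252.5] [55.5 18.1] 78.0 med [230.3 252.2  54.4]
blk1 [236. 247.] side 3548 zmax [16. 54.] [226.3 257.4] [113.3 178.8] 70.4
    layer 0.05 141 [226.9 258.2] [56.  15.3] 68.9 med [226.  259.5  54. ]
blk2 [709. 382.] scene 1199 zmax [18. 55.] [704.2 392.7] [186.3 113.2] 78.5
    layer 0.05 55 [704.5 392.5] [20.9 53. ] 72.4 med [704.7 390.   54.5]
blk2 [709. 382.] side 2620 zmax [16. 54.] [702.1 395.5] [176.9 116.8] 77.7
    layer 0.05 100 [702.9 395.6] [13.9 58.7] 77.6 med [700.3 396.7  53.6]
```

```bash
cat >> h.py <<'E'
def rot(q): return R.from_quat([q[1],q[2],q[3],q[0]])
def goto(x,y,z,yaw,p=None,r=None):
    """print row numbers to bring TCP to x,y,z (m), tool down, tool y at yaw deg (mod 180); world"""
    st=readout.get_state(); p=st["ee_pos"] if p is None else np.array(p); r=rot(st["tcp_rot"]) if r is None else r
    best=None
    for a in(yaw,yaw+180):
        c,s=np.cos(np.radians(a)),np.sin(np.radians(a))
        T=R.from_matrix(np.array([[-s if 0 else s,c,0],[-c,s,0],[0,0,-1]]))
        rv=(r.inv()*T).as_rotvec()/(np.pi/2)
        if best is None or np.linalg.norm(rv)<np.linalg.norm(best[0]): best=(rv,T)
    t=r.inv().apply(np.array([x,y,z])-p)/.5
    print("t=%.2f"%st["t"],"row:",np.round(t,4).tolist(),np.round(best[0],4).tolist(),"rows>=%.1f"%max(np.linalg.norm(t)*10,np.linalg.norm(best[0])*90/8.59))
    return np.array([x,y,z]),best[1]
def pose():
    s=readout.get_state(); M=rot(s["tcp_rot"]).as_matrix()
    print("t %.2f"%s["t"],"p",np.round(s["ee_pos"]*1e3,1),"yaw_y %.2f"%np.degrees(np.arctan2(M[1,1],M[0,1])),"tilt %.2f"%np.degrees(np.arccos(-M[2,2])),"F",np.round(s["force"],1),"w %.3f"%s["gripper_width"],"j",np.round(s["joint_pos"],2))
def wcloud(s):
    h,w=s["range_z"].shape; v,u=np.mgrid[:h,:w].astype(float); z=s["range_z"]
    dx,dy=(u-s["cx"])/s["fx"],(v-s["cy"])/s["fy"]; th=np.hypot(dx,dy); k=np.where(th>0,np.tan(np.minimum(th,1.5))/np.maximum(th,1e-9),1)
    P=np.stack([dx*k*z,dy*k*z,z],-1); E=np.array(s["extrinsics"]); W=P@E[:3,:3].T+E[:3,3]; W[(z<=0)|(th>1.2)]=np.nan; return W
E
python3 - <<'E'
from h import *
a=goto(.485,-.238,.22,1)
E
```

```text
Traceback (most recent call last):
  File "h.py", line 16, in goto
    T=R.from_matrix(np.array([[-s if 0 else s,c,0],[-c,s,0],[0,0,-1]]))
  File "scipy/spatial/transform/_rotation.pyx", line 1143, in scipy.spatial.transform._rotation.Rotation.from_matrix
ValueError: Non-positive determinant (left-handed or null coordinate frame) in rotation matrix 0: [[ 0.01745241  0.9998477   0.        ]
 [-0.9998477   0.01745241  0.        ]
 [ 0.          0.         -1.        ]].
```

```bash
sed -i 's/\[\[-s if 0 else s,c,0\],\[-c,s,0\]/[[-s,c,0],[c,s,0]/' h.py
python3 - <<'E'
from h import *
a=goto(.485,-.238,.22,1)
b=goto(.637,.0155,.22,10.1,*a)
E
```

```text
t=0.15 row: [0.8159, -0.6413, 0.0215] [-0.0005, -0.0004, -0.8464] rows>=10.4
t=0.15 row: [0.5016, 0.3128, 0.0] [0.0, 0.0, -0.1011] rows>=5.9
```

Emit:
servo_tool(steps=[[1,[0.82,-0.64,0.02],[0,0,-0.846]],[1,[0.82,-0.64,0.02],[0,0,-0.846]],[1,[0.82,-0.64,0.02],[0,0,-0.846]],[1,[0.82,-0.64,0.02],[0,0,-0.846]],[1,[0.82,-0.64,0.02],[0,0,-0.846]],[1,[0.82,-0.64,0.02],[0,0,-0.846]],[1,[0.82,-0.64,0.02],[0,0,-0.846]],[1,[0.82,-0.64,0.02],[0,0,-0.846]],[1,[0.82,-0.64,0.02],[0,0,-0.846]],[1,[0.82,-0.64,0.02],[0,0,-0.846]]])

```text
t: 1.15
ee_pos: [0.4757, -0.2524, 0.2211]
tcp_rot: [-0.0, 0.699, 0.715, 0.0]
force: [0.2, -1.8, 0.0]
gripper_width: 1.004
```

Emit:
servo_tool(steps=[[1,[0,0,0],[0,0,0]],[1,[0,0,0],[0,0,0]],[1,[0,0,0],[0,0,0]]])

```text
t: 1.45
ee_pos: [0.4753, -0.2529, 0.221]
tcp_rot: [-0.0, 0.7, 0.715, 0.0]
force: [-0.3, 0.4, 0.4]
gripper_width: 1.002
```

Run:
```python
from h import *
pose()
s=optics.snapshot("wrist"); np.savez("w1.npz",**s); save("w1.png",cv2.resize(s["color"],(768,576)))
W=wcloud(s); X=W.reshape(-1,3); 
m=(abs(X[:,0]-.485)<.13)&(abs(X[:,1]+.238)<.1)&(X[:,2]>.0135)&(X[:,2]<.025); Q=X[m]
print(len(Q),cv2.minAreaRect((Q[:,:2]*1e3).astype(np.float32)),np.median(Q[:,2]))
goto(.637,.0155,.22,10.1)
```

```text
t 1.45 p [ 475.3 -252.9  221. ] yaw_y 1.22 tilt 0.04 F [-0.3  0.4  0.4] w 1.002 j [-0.54 -0.18  1.75  0.    1.58 -0.56]
1128 ((484.480712890625, -239.02365112304688), (177.5211181640625, 109.65193176269531), 0.5334046483039856) 0.018002636725696464
t=1.50 row: [0.5307, 0.3348, 0.0024] [-0.0001, -0.0004, -0.0992] rows>=6.3
```

View pics/w1.png

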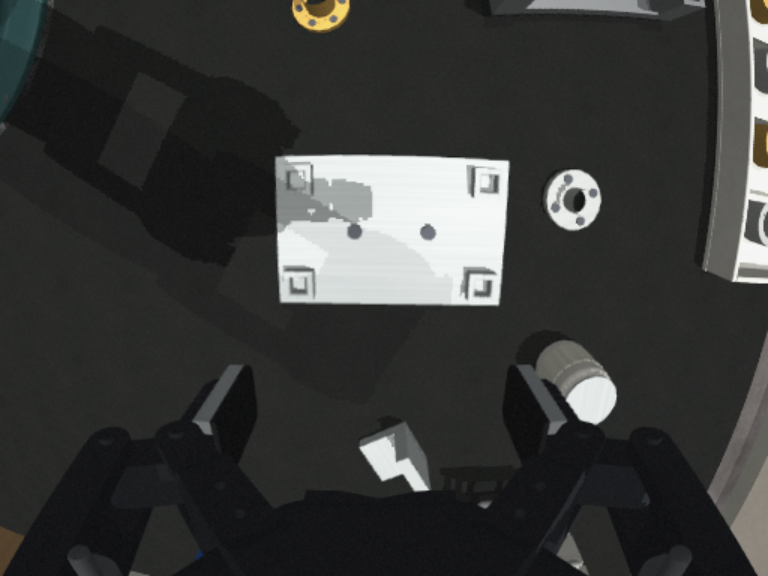

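Wrist view: board in the centre (blocks at 300,178 / 487,180 / 480,285 / 300,283), cap right at (573,200), bonnet at the top. On to the deep tray.

Emit:
servo_tool(steps=[[1,[0.531,0.335,0.0],[0,0,-0.099]],[1,[0.531,0.335,0.0],[0,0,-0.099]],[1,[0.531,0.335,0.0],[0,0,-0.099]],[1,[0.531,0.335,0.0],[0,0,-0.099]],[1,[0.531,0.335,0.0],[0,0,-0.099]],[1,[0.531,0.335,0.0],[0,0,-0.099]],[1,[0.531,0.335,0.0],[0,0,-0.099]],[1,[0.531,0.335,0.0],[0,0,-0.099]],[1,[0.531,0.335,0.0],[0,0,-0.099]]])

```text
t: 2.4
ee_pos: [0.6369, 0.0142, 0.2211]
tcp_rot: [-0.0, 0.643, 0.766, -0.0]
force: [-0.4, 0.3, -0.0]
gripper_width: 1.003
```

```bash
cat >> h.py <<'E'
def layer(X,c,r,z0,z1):
    X=X.reshape(-1,3); Q=X[(np.hypot(X[:,0]-c[0],X[:,1]-c[1])<r)&(X[:,2]>z0)&(X[:,2]<z1)]
    if len(Q)<5: print("few",len(Q)); return
    (a,b,g)=cv2.minAreaRect((Q[:,:2]*1e3).astype(np.float32)); print(len(Q),"rect c",np.round(a,1),"wh",np.round(b,1),"ang %.2f"%g,"z med %.1f max %.1f"%(np.median(Q[:,2])*1e3,np.percentile(Q[:,2],99)*1e3)); return Q
E
python3 - <<'E'
from h import *
pose()
s=optics.snapshot("wrist"); np.savez("w2.npz",**s)
W=wcloud(s); c=(.637,.0155)
for a in((.06,.075),(.05,.06)): layer(W,c,.115,*a)
layer(W,c,.04,.05,.06)
layer(wcloud(np.load("w1.npz")),(.637,-.2),.04,.026,.034);layer(wcloud(np.load("w1.npz")),(.637,-.2),.04,.005,.034)
layer(W,(.46,.264),.04,.05,.06)
E
```

```text
t 2.40 p [636.9  14.2 221.1] yaw_y 10.01 tilt 0.04 F [-0.4  0.3 -0. ] w 1.003 j [-0.02  0.04  1.54  0.    1.56 -0.19]
1659 rect c [637.4  14. ] wh [176.8 110.8] ang 9.89 z med 66.9 max 68.7
1453 rect c [637.2  13.9] wh [175.4 110.6] ang 9.88 z med 55.5 max 59.6
657 rect c [636.8  14. ] wh [13.1 55.4] ang 10.16 z med 56.1 max 58.0
26 rect c [ 631.8 -204.2] wh [21.1  7.3] ang 85.94 z med 28.2 max 30.8
1070 rect c [ 638.6 -204.5] wh [50.5 51.5] ang 79.16 z med 9.4 max 28.5
few 0
```

Emit:
servo_tool(steps=[[1,[0,0,0.1],[0,0,0]],[1,[0,0,0.2],[0,0,0]],[1,[0,0,0.26],[0,0,0]],[1,[0,0,0.31],[0,0,0]],[1,[0,0,0.348],[0,0,0]],[1,[0,0,0.348],[0,0,0]],[1,[0,0,0.348],[0,0,0]]])

```text
t: 3.15
ee_pos: [0.6366, 0.0128, 0.0481]
tcp_rot: [-0.0, 0.643, 0.765, 0.0]
force: [0.4, -0.3, 0.4]
gripper_width: 1.0
```

Emit:
servo_tool(steps=[[0,[0,0,0],[0,0,0]],[0,[0,0,0],[0,0,0]],[0,[0,0,0],[0,0,0]],[0,[0,0,0],[0,0,0]],[0,[0,0,0],[0,0,0]],[0,[0,0,0],[0,0,0]],[0,[0,0,0],[0,0,0]],[0,[0,0,0],[0,0,0]],[0,[0,0,0],[0,0,0]],[0,[0,0,0],[0,0,0]]])

```text
t: 4.15
ee_pos: [0.6368, 0.0129, 0.0486]
tcp_rot: [0.0, 0.643, 0.766, 0.0]
force: [-1.4, -0.2, 5.6]
gripper_width: 0.137
```

Emit:
servo_tool(steps=[[0,[0,0,-0.02],[0,0,0]],[0,[0,0,-0.06],[0,0,0]],[0,[0,0,-0.12],[0,0,0]],[0,[0,0,-0.18],[0,0,0]],[0,[0,0,-0.24],[0,0,0]],[0,[0,0,-0.26],[0,0,0]],[0,[0,0,-0.26],[0,0,0]],[0,[0,0,-0.26],[0,0,0]]])

```text
t: 4.95
ee_pos: [0.6362, 0.0128, 0.1768]
tcp_rot: [-0.001, 0.643, 0.766, -0.0]
force: [-0.1, 0.1, -5.6]
gripper_width: 0.137
```

Run:
```python
from h import *
pose(); 
s=optics.snapshot("wrist"); np.savez("w3.npz",**s); save("w3.png",s["color"])
W=wcloud(s); c=(.637,.0155)
for a in((.175,.21),):
  Q=layer(W,c,.115,*a)
goto(.4845,-.239,.18,.53)
```

```text
t 4.95 p [636.2  12.8 176.8] yaw_y 9.91 tilt 0.09 F [-0.1  0.1 -5.6] w 0.137 j [-0.02  0.05  1.6   0.    1.49 -0.19]
10993 rect c [636.2  13.4] wh [177.6 111.3] ang 9.89 z med 188.4 max 208.0
t=5.00 row: [-0.444, -0.3854, -0.0066] [-0.0014, -0.0003, 0.1042] rows>=5.9
```

View pics/w3.png

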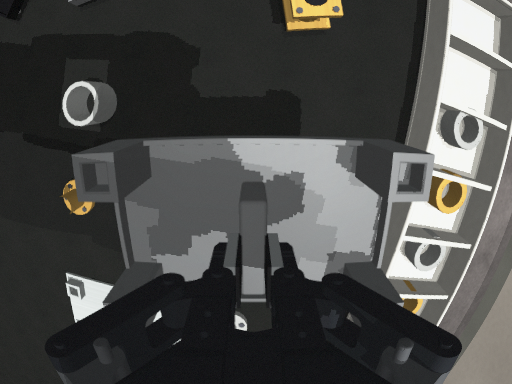

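Tray held level in the jaws (rib at 253,240; no slip). Moving above the board.

Emit:
servo_tool(steps=[[0,[-0.444,-0.385,-0.006],[0,0,0.104]],[0,[-0.444,-0.385,-0.006],[0,0,0.104]],[0,[-0.444,-0.385,-0.006],[0,0,0.104]],[0,[-0.444,-0.385,-0.006],[0,0,0.104]],[0,[-0.444,-0.385,-0.006],[0,0,0.104]],[0,[-0.444,-0.385,-0.006],[0,0,0.104]],[0,[-0.444,-0.385,-0.006],[0,0,0.104]],[0,[-0.444,-0.385,-0.006],[0,0,0.104]],[0,[-0.444,-0.385,-0.006],[0,0,0.104]]])

```text
t: 5.9
ee_pos: [0.4848, -0.2383, 0.1787]
tcp_rot: [-0.002, 0.704, 0.711, -0.001]
force: [0.2, 0.5, -4.2]
gripper_width: 0.137
```

Run:
```python
from h import *
pose()
s=optics.snapshot("wrist"); W=wcloud(s); 
layer(W,(.4845,-.239),.115,.175,.215)
goto(.4843,-.2399,.075,.53)
```

```text
t 5.90 p [ 484.8 -238.3  178.7] yaw_y 0.57 tilt 0.19 F [ 0.2  0.5 -4.2] w 0.137 j [-0.5  -0.16  1.8  -0.    1.51 -0.51]
11370 rect c [ 484.9 -237.3] wh [177.4 110.5] ang 0.53 z med 189.9 max 212.3
t=5.95 row: [-0.0038, -0.0008, 0.2079] [-0.0019, -0.0006, 0.0009] rows>=2.1
```

Emit:
servo_tool(steps=[[0,[-0.0034,-0.0008,0.08],[-0.002,0,0]],[0,[-0.0034,-0.0008,0.15],[-0.002,0,0]],[0,[-0.0034,-0.0008,0.19],[-0.002,0,0]],[0,[-0.0034,-0.0008,0.2],[-0.002,0,0]],[0,[-0.0034,-0.0008,0.2],[-0.002,0,0]],[0,[-0.0034,-0.0008,0.2],[-0.002,0,0]]])

```text
t: 6.55
ee_pos: [0.4851, -0.2396, 0.0803]
tcp_rot: [0.0, 0.703, 0.711, 0.001]
force: [0.1, 0.0, -4.8]
gripper_width: 0.141
```

Run:
```python
from h import *
pose()
s=optics.snapshot("wrist"); W=wcloud(s); 
layer(W,(.4845,-.239),.115,.07,.115)
goto(.4843,-.2399,.0545,.53)
```

```text
t 6.55 p [ 485.1 -239.6   80.3] yaw_y 0.65 tilt 0.09 F [ 0.1  0.  -4.8] w 0.141 j [-0.51 -0.1   1.9   0.    1.33 -0.52]
12268 rect c [ 485.  -238.7] wh [177.5 110.6] ang 0.58 z med 89.7 max 112.8
t=6.60 row: [-0.0002, -0.0017, 0.052] [0.0012, 0.0, 0.0012] rows>=0.5
```

Emit:
servo_tool(steps=[[0,[-0.0006,-0.001,0.015],[0,0,0]],[0,[-0.0006,-0.001,0.025],[0,0,0]],[0,[-0.0006,-0.001,0.035],[0,0,0]],[0,[-0.0006,-0.001,0.043],[0,0,0]],[0,[-0.0006,-0.001,0.05],[0,0,0]],[0,[-0.0006,-0.001,0.052],[0,0,0]],[0,[-0.0006,-0.001,0.052],[0,0,0]],[0,[-0.0006,-0.001,0.052],[0,0,0]]])

```text
t: 7.4
ee_pos: [0.4847, -0.2401, 0.0547]
tcp_rot: [0.001, 0.703, 0.711, 0.001]
force: [-2.7, 0.2, 0.5]
gripper_width: 0.137
```

Run:
```python
from h import *
pose()
s=optics.snapshot("wrist"); save("w4.png",s["color"]); W=wcloud(s); 
layer(W,(.4845,-.239),.115,.06,.085)
```

```text
t 7.40 p [ 484.7 -240.1   54.7] yaw_y 0.64 tilt 0.11 F [-2.7  0.2  0.5] w 0.137 j [-0.51 -0.07  1.93  0.    1.29 -0.52]
9208 rect c [ 484.7 -238.6] wh [177.9 109.5] ang 0.57 z med 68.8 max 83.8
```

Emit:
servo_tool(steps=[[0.7,[0,0,0],[0,0,0]],[0.7,[0,0,0],[0,0,0]],[0.7,[0,0,0],[0,0,0]],[0.7,[0,0,0],[0,0,0]],[0.7,[0,0,0],[0,0,0]],[0.7,[0,0,-0.06],[0,0,0]],[0.7,[0,0,-0.15],[0,0,0]],[0.7,[0,0,-0.25],[0,0,0]],[0.7,[0,0,-0.35],[0,0,0]],[0.7,[0,0,-0.35],[0,0,0]]])

```text
t: 8.45
ee_pos: [0.4859, -0.2409, 0.2374]
tcp_rot: [0.005, 0.703, 0.711, 0.002]
force: [-0.0, -0.8, 0.2]
gripper_width: 0.698
```

Run:
```python
from h import *
pose()
s=optics.snapshot("wrist"); np.savez("w5.npz",**s); save("w5.png",s["color"]); W=wcloud(s); c=(.4845,-.239)
Q=layer(W,c,.115,.069,.08); print("posts z",[round(float(np.median(Q[(np.sign(Q[:,0]-c[0])==a)&(np.sign(Q[:,1]-c[1])==b),2])*1e3),1) for a in(1,-1) for b in(1,-1)])
layer(W,c,.04,.057,.068); layer(W,c,.115,.014,.0195)
layer(W,(.42,-.05),.04,.006,.05);layer(W,(.42,-.05),.02,.036,.05)
goto(.421,-.049,.2,0)
```

```text
t 8.45 p [ 485.9 -240.9  237.4] yaw_y 0.64 tilt 0.66 F [-0.  -0.8  0.2] w 0.698 j [-0.51 -0.18  1.72  0.    1.59 -0.52]
1375 rect c [ 484.8 -239.2] wh [177.1 110.3] ang 0.53 z med 73.0 max 74.7
posts z [73.1, 72.8, 73.1, 73.0]
631 rect c [ 484.7 -238.6] wh [13.5 54.7] ang 0.22 z med 62.0 max 63.8
few 0
839 rect c [423.6 -52.4] wh [44.3 45.5] ang 86.63 z med 9.6 max 39.6
26 rect c [427.8 -58.5] wh [23.   8.6] ang 28.21 z med 38.7 max 42.6
t=8.50 row: [0.3848, -0.1248, 0.0651] [0.0045, 0.0019, 0.0071] rows>=4.1
```

View pics/w5.png

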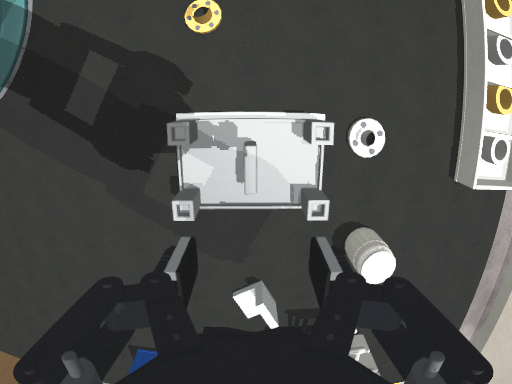

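Deep tray is seated (all four posts at z=73.0, 6 mm above board; x/y error <0.5 mm). Next the bonnet (visible at 203,15), with the jaws turned to close along y.

Run:
```python
from h import *
goto(.4225,-.051,.18,-89.5)
```

```text
t=8.50 row: [0.3809, -0.1221, 0.1052] [0.002, 0.005, -0.9984] rows>=10.5
```

Emit:
servo_tool(steps=[[0.7,[0.38,-0.122,0.1],[0,0,1]],[0.7,[0.38,-0.122,0.1],[0,0,1]],[0.7,[0.38,-0.122,0.1],[0,0,1]],[0.7,[0.38,-0.122,0.1],[0,0,1]],[0.7,[0.38,-0.122,0.1],[0,0,1]],[0.7,[0.38,-0.122,0.1],[0,0,1]],[0.7,[0.38,-0.122,0.1],[0,0,1]],[0.7,[0.38,-0.122,0.1],[0,0,1]],[0.7,[0.38,-0.122,0.1],[0,0,1]],[0.7,[0.38,-0.122,0.1],[0,0,1]]])

```text
t: 9.5
ee_pos: [0.4222, -0.0513, 0.1815]
tcp_rot: [0.001, 0.999, 0.051, 0.003]
force: [1.0, -0.3, -0.6]
gripper_width: 0.699
```

Run:
```python
from h import *
pose()
s=optics.snapshot("wrist"); np.savez("w6.npz",**s); save("w6.png",s["color"]); W=wcloud(s)
layer(W,(.42,-.05),.04,.006,.012);layer(W,(.42,-.05),.03,.036,.046);layer(W,(.42,-.05),.03,.015,.046)
```

```text
t 9.50 p [422.2 -51.3 181.5] yaw_y -84.14 tilt 0.35 F [ 1.  -0.3 -0.6] w 0.699 j [-0.18 -0.44  2.01 -0.    1.57  1.29]
978 rect c [424.  -51.2] wh [44.7 44.3] ang 50.56 z med 9.4 max 11.3
28 rect c [431.7 -50.7] wh [ 7.5 21.9] ang 2.12 z med 39.4 max 41.7
114 rect c [431.2 -50.8] wh [ 8.5 22.8] ang 2.03 z med 30.2 max 41.5
```

View pics/w6.png

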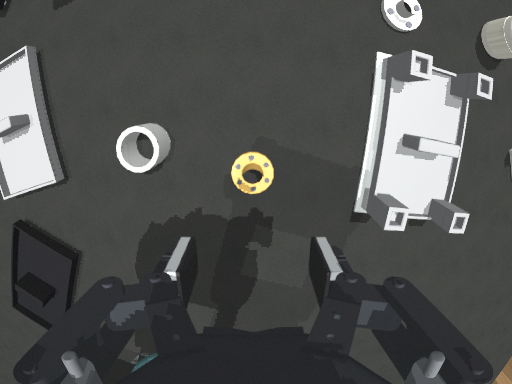

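Bonnet seen at (252,173), flange centre (424,-51) mm, neck top 42. Descending.

Run:
```python
from h import *
goto(.424,-.051,.034,-89.5)
```

```text
t=9.55 row: [0.0021, -0.0012, 0.295] [0.0017, -0.0035, 0.053] rows>=2.9
```

Emit:
servo_tool(steps=[[0.7,[0.002,-0.001,0.08],[0.002,-0.0035,0.053]],[0.7,[0.002,-0.001,0.16],[0.002,-0.0035,0.053]],[0.7,[0.002,-0.001,0.23],[0.002,-0.0035,0.053]],[0.7,[0.002,-0.001,0.27],[0.002,-0.0035,0.053]],[0.7,[0.002,-0.001,0.295],[0.002,-0.0035,0.053]],[0.7,[0.002,-0.001,0.295],[0.002,-0.0035,0.053]],[0.7,[0.002,-0.001,0.295],[0.002,-0.0035,0.053]]])

```text
t: 10.25
ee_pos: [0.4243, -0.0512, 0.0347]
tcp_rot: [-0.0, 1.0, 0.005, 0.0]
force: [-0.3, 0.4, 0.9]
gripper_width: 0.7
```

Emit:
servo_tool(steps=[[0,[0,0,0],[0,0,0]],[0,[0,0,0],[0,0,0]],[0,[0,0,0],[0,0,0]],[0,[0,0,0],[0,0,0]],[0,[0,0,0],[0,0,0]],[0,[0,0,0],[0,0,0]],[0,[0,0,0],[0,0,0]]])

```text
t: 10.95
ee_pos: [0.4249, -0.0511, 0.0359]
tcp_rot: [-0.0, 1.0, 0.005, 0.001]
force: [-1.9, 2.0, 8.1]
gripper_width: 0.236
```

Run:
```python
from h import *
pose()
goto(.424,-.051,.17,-89.5)
```

```text
t 10.95 p [424.9 -51.1  35.9] yaw_y -89.43 tilt 0.12 F [-1.9  2.   8.1] w 0.236 j [-0.18 -0.33  2.17  0.    1.29  1.38]
t=10.95 row: [-0.0012, -0.0003, -0.2683] [-0.0004, -0.0013, 0.0008] rows>=2.7
```

Emit:
servo_tool(steps=[[0,[0,0,-0.02],[0,0,0]],[0,[0,0,-0.07],[0,0,0]],[0,[0,0,-0.14],[0,0,0]],[0,[0,0,-0.21],[0,0,0]],[0,[0,0,-0.27],[0,0,0]],[0,[0,0,-0.28],[0,0,0]],[0,[0,0,-0.28],[0,0,0]]])

```text
t: 11.65
ee_pos: [0.4248, -0.0512, 0.1766]
tcp_rot: [-0.0, 1.0, 0.005, 0.002]
force: [-0.3, 0.1, -2.6]
gripper_width: 0.235
```

Run:
```python
from h import *
pose()
s=optics.snapshot("wrist"); np.savez("w7.npz",**s); save("w7.png",s["color"]); W=wcloud(s)
p=readout.get_state()["ee_pos"]
layer(W,p,.04,.13,.155)
layer(W,p,.04,.13,.185)
goto(.4445,-.239,.18,-89.5)
goto(.5245,-.239,.18,-89.5)
```

```text
t 11.65 p [424.8 -51.2 176.6] yaw_y -89.43 tilt 0.20 F [-0.3  0.1 -2.6] w 0.235 j [-0.18 -0.43  2.02  0.    1.56  1.38]
2525 rect c [425.1 -50.6] wh [44.  45.1] ang 52.79 z med 149.9 max 153.8
3438 rect c [425.1 -50.6] wh [44.  45.1] ang 52.79 z med 150.3 max 184.3
t=11.70 row: [0.0365, 0.3761, -0.0097] [-0.0004, -0.001, 0.0008] rows>=3.8
t=11.70 row: [0.1965, 0.3777, -0.0094] [-0.0004, -0.001, 0.0008] rows>=4.3
```

View pics/w7.png

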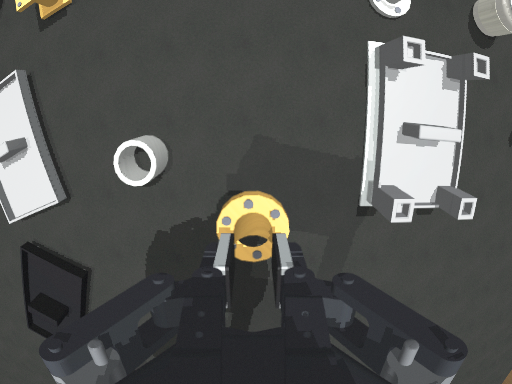

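Emit:
servo_tool(steps=[[0,[0.037,0.376,-0.01],[0,0,0]],[0,[0.037,0.376,-0.01],[0,0,0]],[0,[0.037,0.376,-0.01],[0,0,0]],[0,[0.037,0.376,-0.01],[0,0,0]],[0,[0.037,0.376,-0.01],[0,0,0]],[0,[0.037,0.376,-0.01],[0,0,0]],[0,[0.037,0.376,-0.01],[0,0,0]]])

```text
t: 12.4
ee_pos: [0.4444, -0.2381, 0.179]
tcp_rot: [-0.001, 1.0, 0.005, 0.0]
force: [0.1, -0.8, -2.0]
gripper_width: 0.233
```

Run:
```python
from h import *
pose()
s=optics.snapshot("wrist"); W=wcloud(s)
p=readout.get_state()["ee_pos"]
layer(W,p,.04,.145,.162)
layer(W,(.4847,-.239),.115,.069,.08)
goto(.4445,-.239,.060,-89.5)
```

```text
t 12.40 p [ 444.4 -238.1  179. ] yaw_y -89.40 tilt 0.10 F [ 0.1 -0.8 -2. ] w 0.233 j [-0.54 -0.24  1.87  0.    1.52  1.02]
2592 rect c [ 444.5 -237.6] wh [44.3 44.9] ang 52.83 z med 152.4 max 160.8
2026 rect c [ 484.5 -239. ] wh [176.7 110.6] ang 0.57 z med 73.1 max 74.7
t=12.45 row: [-0.0003, 0.0025, 0.2388] [-0.0008, -0.0005, 0.0014] rows>=2.4
```

Descend to 1 mm above the floor, then settle and release.

Emit:
servo_tool(steps=[[0,[0,0.0028,0.08],[0,0,0]],[0,[0,0.0028,0.15],[0,0,0]],[0,[0,0.0028,0.2],[0,0,0]],[0,[0,0.0028,0.22],[0,0,0]],[0,[0,0.0028,0.232],[0,0,0]],[0,[0,0.0028,0.24],[0,0,0]],[0,[0,0.0028,0.24],[0,0,0]],[0,[0,0.0028,0.24],[0,0,0]]])

```text
t: 13.25
ee_pos: [0.4451, -0.2394, 0.0604]
tcp_rot: [-0.0, 1.0, 0.006, 0.001]
force: [0.2, -0.4, -1.6]
gripper_width: 0.235
```

Emit:
servo_tool(steps=[[0.5,[0,0,0],[0,0,0]],[0.5,[0,0,0],[0,0,0]],[0.5,[0,0,0],[0,0,0]],[0.5,[0,0,0],[0,0,0]],[0.5,[0,0,-0.03],[0,0,0]],[0.5,[0,0,-0.08],[0,0,0]],[0.5,[0,0,-0.16],[0,0,0]],[0.5,[0,0,-0.26],[0,0,0]],[0.5,[0,0,-0.3],[0,0,0]],[0.5,[0,0,-0.3],[0,0,0]]])

```text
t: 14.25
ee_pos: [0.4457, -0.24, 0.2154]
tcp_rot: [0.001, 1.0, 0.006, 0.004]
force: [0.9, -0.6, 0.0]
gripper_width: 0.497
```

Run:
```python
from h import *
pose()
s=optics.snapshot("wrist"); save("w8.png",s["color"]); W=wcloud(s)
layer(W,(.4445,-.239),.03,.028,.036);layer(W,(.4445,-.239),.025,.058,.072)
layer(W,(.4847,-.239),.115,.069,.08)
goto(.4635,.2635,.22,17.6)
```

```text
t 14.25 p [ 445.7 -240.   215.4] yaw_y -89.37 tilt 0.45 F [ 0.9 -0.6  0. ] w 0.497 j [-0.55 -0.26  1.82  0.    1.57  1.01]
922 rect c [ 444.5 -239.5] wh [44.2 44.2] ang 0.00 z med 32.4 max 35.0
32 rect c [ 451.6 -238.7] wh [ 8.5 22.6] ang 3.01 z med 62.4 max 66.3
1645 rect c [ 484.9 -239.2] wh [176.  110.3] ang 0.65 z med 73.0 max 74.8
t=14.30 row: [0.0478, -1.0059, -0.0153] [-0.0013, -0.0031, 0.8114] rows>=10.1
```

View pics/w8.png

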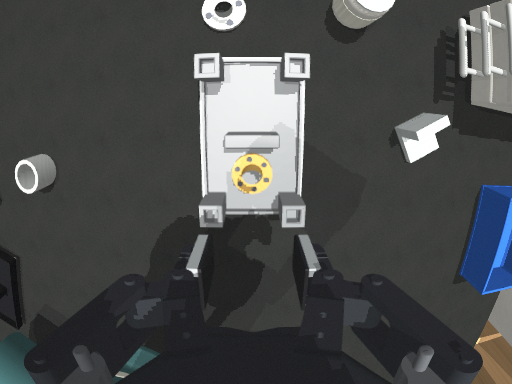

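Bonnet stands in the near well (252,175), 40 mm off centre. Turning back and moving to the shallow tray.

Emit:
servo_tool(steps=[[0.8,[0.048,-1,-0.015],[0,0,-1]],[0.8,[0.048,-1,-0.015],[0,0,-1]],[0.8,[0.048,-1,-0.015],[0,0,-1]],[0.8,[0.048,-1,-0.015],[0,0,-1]],[0.8,[0.048,-1,-0.015],[0,0,-1]],[0.8,[0.048,-1,-0.015],[0,0,-1]],[0.8,[0.048,-1,-0.015],[0,0,-1]],[0.8,[0.048,-1,-0.015],[0,0,-1]],[0.8,[0.048,-1,-0.015],[0,0,-1]],[0.8,[0.048,-1,-0.015],[0,0,-1]]])

```text
t: 15.3
ee_pos: [0.4627, 0.2621, 0.219]
tcp_rot: [0.002, 0.726, 0.688, 0.001]
force: [1.3, -0.8, 0.9]
gripper_width: 0.805
```

Run:
```python
from h import *
pose()
goto(.4635,.2635,.22,17.6)
```

```text
t 15.30 p [462.7 262.1 219. ] yaw_y -3.05 tilt 0.23 F [ 1.3 -0.8  0.9] w 0.805 j [ 0.47 -0.2   1.76 -0.    1.57  0.52]
t=15.30 row: [0.0028, 0.0014, -0.0019] [0.0022, 0.0014, -0.2294] rows>=2.4
```

Emit:
servo_tool(steps=[[0.8,[0.003,0.0014,-0.002],[0.002,0.001,-0.2294]],[0.8,[0.003,0.0014,-0.002],[0.002,0.001,-0.2294]],[0.8,[0.003,0.0014,-0.002],[0.002,0.001,-0.2294]],[0.8,[0.003,0.0014,-0.002],[0.002,0.001,-0.2294]],[0.8,[0.003,0.0014,-0.002],[0.002,0.001,-0.2294]]])

```text
t: 15.8
ee_pos: [0.4633, 0.2634, 0.2194]
tcp_rot: [0.0, 0.592, 0.806, -0.001]
force: [0.3, 0.2, 0.1]
gripper_width: 0.798
```

Run:
```python
from h import *
pose()
s=optics.snapshot("wrist"); W=wcloud(s); c=(.464,.2635)
layer(W,c,.115,.026,.036); layer(W,c,.04,.051,.062);layer(W,c,.115,.014,.062)
goto(.4635,.2635,.048,17.6)
```

```text
t 15.80 p [463.3 263.4 219.4] yaw_y 17.45 tilt 0.07 F [0.3 0.2 0.1] w 0.798 j [ 0.47 -0.19  1.76 -0.    1.58  0.16]
1649 rect c [464.4 262.2] wh [177.1 110.5] ang 17.86 z med 30.8 max 32.7
687 rect c [463.9 262.6] wh [14.  54.6] ang 17.73 z med 56.0 max 57.9
13960 rect c [464.3 262.2] wh [177.1 110.6] ang 17.86 z med 17.4 max 56.6
t=15.85 row: [0.0003, 0.0005, 0.3432] [-0.0004, 0.0005, -0.0016] rows>=3.4
```

Emit:
servo_tool(steps=[[0.8,[-0.0027,0.0012,0.1],[0,0,-0.0033]],[0.8,[-0.0027,0.0012,0.2],[0,0,-0.0033]],[0.8,[-0.0027,0.0012,0.26],[0,0,-0.0033]],[0.8,[-0.0027,0.0012,0.31],[0,0,-0.0033]],[0.8,[-0.0027,0.0012,0.343],[0,0,-0.0033]],[0.8,[-0.0027,0.0012,0.343],[0,0,-0.0033]],[0.8,[-0.0027,0.0012,0.343],[0,0,-0.0033]]])

```text
t: 16.55
ee_pos: [0.4647, 0.2623, 0.0491]
tcp_rot: [0.0, 0.59, 0.808, -0.0]
force: [0.1, -0.4, -0.5]
gripper_width: 0.798
```

Emit:
servo_tool(steps=[[0,[0,0,0],[0,0,0]],[0,[0,0,0],[0,0,0]],[0,[0,0,0],[0,0,0]],[0,[0,0,0],[0,0,0]],[0,[0,0,0],[0,0,0]],[0,[0,0,0],[0,0,0]],[0,[0,0,0],[0,0,0]],[0,[0,0,0],[0,0,0]],[0,[0,0,0],[0,0,0]],[0,[0,0,0],[0,0,0]]])

```text
t: 17.55
ee_pos: [0.465, 0.2625, 0.0498]
tcp_rot: [0.001, 0.59, 0.808, 0.0]
force: [-0.2, -0.6, 5.6]
gripper_width: 0.135
```

Emit:
servo_tool(steps=[[0,[0,0,-0.02],[0,0,0]],[0,[0,0,-0.06],[0,0,0]],[0,[0,0,-0.12],[0,0,0]],[0,[0,0,-0.2],[0,0,0]],[0,[0,0,-0.28],[0,0,0]],[0,[0,0,-0.35],[0,0,0]],[0,[0,0,-0.36],[0,0,0]],[0,[0,0,-0.36],[0,0,0]],[0,[0,0,-0.36],[0,0,0]]])

```text
t: 18.45
ee_pos: [0.4643, 0.2623, 0.2282]
tcp_rot: [0.0, 0.59, 0.808, -0.001]
force: [0.1, -1.0, -3.9]
gripper_width: 0.135
```

Run:
```python
from h import *
pose()
s=optics.snapshot("wrist"); save("w9.png",s["color"]); W=wcloud(s); p=readout.get_state()["ee_pos"]
layer(W,p,.115,p[2]-.04,p[2]+.02)
goto(.4847,-.24,.228,.55)
```

```text
t 18.45 p [464.3 262.3 228.2] yaw_y 17.72 tilt 0.08 F [ 0.1 -1.  -3.9] w 0.135 j [ 0.47 -0.19  1.75 -0.    1.59  0.16]
37830 rect c [464.5 261.7] wh [177.6 111.7] ang 17.69 z med 195.7 max 240.6
t=18.50 row: [-0.9692, -0.2668, 0.0013] [-0.0008, 0.0008, 0.1907] rows>=10.1
```

Emit:
servo_tool(steps=[[0,[-0.967,-0.266,0],[0,0,0.1907]],[0,[-0.967,-0.266,0],[0,0,0.1907]],[0,[-0.967,-0.266,0],[0,0,0.1907]],[0,[-0.967,-0.266,0],[0,0,0.1907]],[0,[-0.967,-0.266,0],[0,0,0.1907]],[0,[-0.967,-0.266,0],[0,0,0.1907]],[0,[-0.967,-0.266,0],[0,0,0.1907]],[0,[-0.967,-0.266,0],[0,0,0.1907]],[0,[-0.967,-0.266,0],[0,0,0.1907]],[0,[-0.967,-0.266,0],[0,0,0.1907]]])

```text
t: 19.5
ee_pos: [0.4838, -0.2391, 0.2271]
tcp_rot: [-0.001, 0.704, 0.71, -0.001]
force: [1.0, 1.1, -3.5]
gripper_width: 0.138
```

Run:
```python
from h import *
pose()
s=optics.snapshot("wrist"); W=wcloud(s); p=readout.get_state()["ee_pos"]
layer(W,(.4847,-.239),.115,p[2]-.04,p[2]+.02)
goto(.4847,-.239,.15,.55)
```

```text
t 19.50 p [ 483.8 -239.1  227.1] yaw_y 0.54 tilt 0.16 F [ 1.   1.1 -3.5] w 0.138 j [-0.51 -0.18  1.74 -0.    1.59 -0.51]
37802 rect c [ 483.8 -239.5] wh [177.7 111.1] ang 0.63 z med 194.6 max 239.2
t=19.55 row: [0.0122, 0.0029, 0.1528] [-0.0025, 0.0018, -0.0019] rows>=1.5
```

Emit:
servo_tool(steps=[[0,[0,0,0],[0,0,0]],[0,[0,0,0],[0,0,0]],[0,[0,0,0],[0,0,0]]])

```text
t: 19.85
ee_pos: [0.4835, -0.2438, 0.2258]
tcp_rot: [-0.001, 0.704, 0.71, -0.002]
force: [0.2, 0.8, -3.0]
gripper_width: 0.134
```

Run:
```python
from h import *
pose()
s=optics.snapshot("wrist"); W=wcloud(s); p=readout.get_state()["ee_pos"]
layer(W,(.4847,-.239),.115,p[2]-.04,p[2]+.02)
pose()
goto(.4847,-.239,.13,.55)
```

```text
t 19.85 p [ 483.5 -243.8  225.8] yaw_y 0.43 tilt 0.29 F [ 0.2  0.8 -3. ] w 0.134 j [-0.51 -0.17  1.73 -0.    1.58 -0.52]
37876 rect c [ 483.3 -244.3] wh [177.3 111.3] ang 0.48 z med 193.3 max 239.4
t 19.90 p [ 483.7 -243.6  226.1] yaw_y 0.46 tilt 0.28 F [-0.4  0.6 -3.4] w 0.135 j [-0.51 -0.17  1.73 -0.    1.58 -0.52]
t=19.90 row: [0.0096, 0.003, 0.1922] [-0.0027, 0.0016, -0.001] rows>=1.9
```

Emit:
servo_tool(steps=[[0,[0.0104,0.0034,0.04],[-0.0027,0.0016,-0.001]],[0,[0.0104,0.0034,0.1],[-0.0027,0.0016,-0.001]],[0,[0.0104,0.0034,0.15],[-0.0027,0.0016,-0.001]],[0,[0.0104,0.0034,0.172],[-0.0027,0.0016,-0.001]],[0,[0.0104,0.0034,0.172],[-0.0027,0.0016,-0.001]],[0,[0.0104,0.0034,0.172],[-0.0027,0.0016,-0.001]],[0,[0.0104,0.0034,0.172],[-0.0027,0.0016,-0.001]]])

```text
t: 20.6
ee_pos: [0.4856, -0.2387, 0.1418]
tcp_rot: [0.001, 0.704, 0.711, 0.0]
force: [0.3, 0.5, -3.5]
gripper_width: 0.135
```

Run:
```python
from h import *
pose()
s=optics.snapshot("wrist"); W=wcloud(s); p=readout.get_state()["ee_pos"]; save("w10.png",s["color"])
layer(W,(.4847,-.239),.115,p[2]-.04,p[2]+.02)
goto(.4847,-.239,.13,.55)
goto(.4847,-.239,.11,.55)
```

```text
t 20.60 p [ 485.6 -238.7  141.8] yaw_y 0.57 tilt 0.12 F [ 0.3  0.5 -3.5] w 0.135 j [-0.5  -0.14  1.84  0.    1.44 -0.51]
37839 rect c [ 485.5 -239. ] wh [177.3 111. ] ang 0.60 z med 109.3 max 154.4
t=20.65 row: [-0.0004, -0.0016, 0.0231] [0.0011, 0.0005, 0.0001] rows>=0.2
t=20.65 row: [-0.0004, -0.0017, 0.0631] [0.0011, 0.0005, 0.0001] rows>=0.6
```

Emit:
servo_tool(steps=[[0,[0,-0.0016,0.018],[0,0,0]],[0,[0,-0.0016,0.03],[0,0,0]],[0,[0,-0.0016,0.04],[0,0,0]],[0,[0,-0.0016,0.05],[0,0,0]],[0,[0,-0.0016,0.058],[0,0,0]],[0,[0,-0.0016,0.064],[0,0,0]],[0,[0,-0.0016,0.064],[0,0,0]],[0,[0,-0.0016,0.064],[0,0,0]]])

```text
t: 21.45
ee_pos: [0.4848, -0.2388, 0.1109]
tcp_rot: [0.001, 0.704, 0.711, 0.0]
force: [-7.9, 3.9, 11.1]
gripper_width: 0.135
```

Run:
```python
from h import *
pose()
s=optics.snapshot("wrist"); W=wcloud(s); save("w11.png",s["color"])
layer(W,(.4847,-.239),.115,.086,.096)
```

```text
t 21.45 p [ 484.8 -238.8  110.9] yaw_y 0.56 tilt 0.14 F [-7.9  3.9 11.1] w 0.135 j [-0.5  -0.12  1.88  0.    1.39 -0.51]
4635 rect c [ 484.8 -239. ] wh [177.2 110.7] ang 0.54 z med 91.8 max 93.8
```

Emit:
servo_tool(steps=[[0.6,[0,0,0],[0,0,0]],[0.6,[0,0,0],[0,0,0]],[0.6,[0,0,0],[0,0,0]],[0.6,[0,0,0],[0,0,0]],[0.6,[0,0,0],[0,0,0]],[0.6,[0,0,-0.06],[0,0,0]],[0.6,[0,0,-0.15],[0,0,0]],[0.6,[0,0,-0.25],[0,0,0]],[0.6,[0,0,-0.28],[0,0,0]],[0.6,[0,0,-0.28],[0,0,0]]])

```text
t: 22.5
ee_pos: [0.4852, -0.239, 0.2537]
tcp_rot: [0.003, 0.704, 0.711, 0.001]
force: [0.6, -0.4, -0.3]
gripper_width: 0.6
```

Run:
```python
from h import *
pose()
s=optics.snapshot("wrist"); save("w12.png",s["color"]); W=wcloud(s); c=(.4847,-.239)
Q=layer(W,c,.115,.086,.1); print("rim z",[round(float(np.median(Q[(np.sign(Q[:,0]-c[0])==a)&(np.sign(Q[:,1]-c[1])==b),2])*1e3),1) for a in(1,-1) for b in(1,-1)])
layer(W,c,.04,.11,.125)
layer(W,(.638,-.204),.035,.005,.013); layer(W,(.638,-.204),.035,.014,.034)
S=optics.snapshot("scene"); save("s12.png",S["color"][150:320,130:330].repeat(3,0).repeat(3,1))
goto(.638,-.204,.17,-90)
```

```text
t 22.50 p [ 485.2 -239.   253.7] yaw_y 0.56 tilt 0.39 F [ 0.6 -0.4 -0.3] w 0.600 j [-0.5  -0.19  1.7   0.    1.62 -0.51]
2021 rect c [ 484.8 -239. ] wh [177.5 111.1] ang 0.72 z med 91.9 max 93.8
rim z [92.0, 91.6, 92.0, 91.6]
788 rect c [ 484.3 -238.9] wh [13.6 55.3] ang 0.67 z med 117.0 max 118.6
854 rect c [ 638.6 -204.5] wh [50.5 51.9] ang 86.77 z med 9.3 max 11.6
73 rect c [ 631.9 -202.7] wh [20.6  9. ] ang 76.14 z med 21.9 max 29.5
t=22.60 row: [0.0663, 0.3077, 0.1601] [0.0004, 0.0011, -0.9938] rows>=10.4
```

View pics/s12.png

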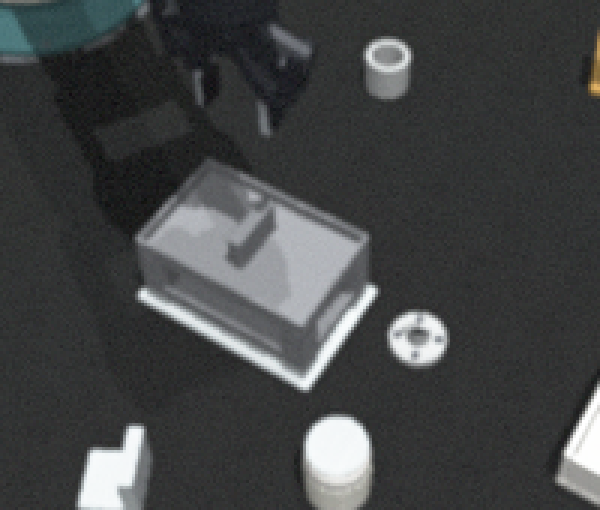

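Shallow tray is stacked, level and home (rim 92 at all corners, image 250,240). Cap at (418,338) in the crop. Now the cap.

Emit:
servo_tool(steps=[[0.6,[0.066,0.308,0.08],[0,0,1]],[0.6,[0.066,0.308,0.08],[0,0,1]],[0.6,[0.066,0.308,0.08],[0,0,1]],[0.6,[0.066,0.308,0.08],[0,0,1]],[0.6,[0.066,0.308,0.08],[0,0,1]],[0.6,[0.066,0.308,0.08],[0,0,1]],[0.6,[0.066,0.308,0.08],[0,0,1]],[0.6,[0.066,0.308,0.08],[0,0,1]],[0.6,[0.066,0.308,0.08],[0,0,1]],[0.6,[0.066,0.308,0.08],[0,0,1]]])

```text
t: 23.6
ee_pos: [0.6375, -0.2039, 0.2075]
tcp_rot: [-0.0, 0.999, 0.037, -0.001]
force: [-0.5, 0.7, 0.1]
gripper_width: 0.606
```

Emit:
servo_tool(steps=[[0.6,[0,0,0.06],[0,0,0.05]],[0.6,[0,0,0.06],[0,0,0.05]],[0.6,[0,0,0.06],[0,0,0.05]],[0.6,[0,0,0.06],[0,0,0.05]]])

```text
t: 24.0
ee_pos: [0.6376, -0.204, 0.1782]
tcp_rot: [-0.0, 1.0, -0.001, -0.001]
force: [0.2, -0.3, 0.2]
gripper_width: 0.597
```

Run:
```python
from h import *
pose()
s=optics.snapshot("wrist"); save("w13.png",s["color"]); W=wcloud(s)
layer(W,(.638,-.204),.035,.005,.013); layer(W,(.638,-.204),.035,.016,.034)
goto(.6386,-.2045,.033,-89.5)
```

```text
t 24.00 p [ 637.6 -204.   178.2] yaw_y -90.11 tilt 0.07 F [ 0.2 -0.3  0.2] w 0.597 j [-0.35  0.12  1.52 -0.    1.5   1.23]
1445 rect c [ 639.4 -204. ] wh [50.7 50.3] ang 46.13 z med 9.4 max 11.6
56 rect c [ 645.4 -203. ] wh [ 8.1 21. ] ang 6.65 z med 23.6 max 30.7
t=24.05 row: [0.0018, 0.001, 0.291] [0.0, 0.0003, -0.0071] rows>=2.9
```

View pics/w13.png

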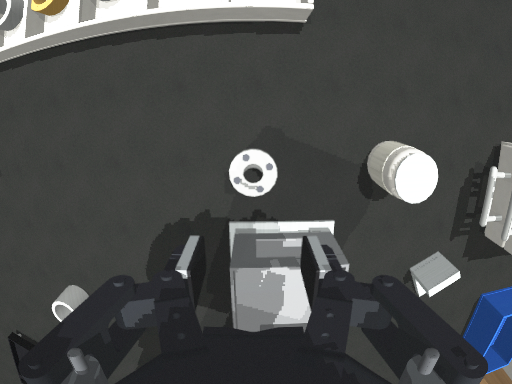

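Emit:
servo_tool(steps=[[0.6,[0.0028,0,0.08],[0,0,-0.007]],[0.6,[0.0028,0,0.16],[0,0,-0.007]],[0.6,[0.0028,0,0.22],[0,0,-0.007]],[0.6,[0.0028,0,0.26],[0,0,-0.007]],[0.6,[0.0028,0,0.286],[0,0,-0.007]],[0.6,[0.0028,0,0.286],[0,0,-0.007]],[0.6,[0.0028,0,0.286],[0,0,-0.007]]])

```text
t: 24.75
ee_pos: [0.6396, -0.2042, 0.0368]
tcp_rot: [0.0, 1.0, 0.004, 0.0]
force: [0.0, -0.6, 0.8]
gripper_width: 0.601
```

Emit:
servo_tool(steps=[[0,[0,0,0],[0,0,0]],[0,[0,0,0],[0,0,0]],[0,[0,0,0],[0,0,0]],[0,[0,0,0],[0,0,0]],[0,[0,0,0],[0,0,0]],[0,[0,0,0],[0,0,0]],[0,[0,0,0],[0,0,0]],[0,[0,0,0],[0,0,0]]])

```text
t: 25.55
ee_pos: [0.6396, -0.2042, 0.0368]
tcp_rot: [0.0, 1.0, 0.004, 0.0]
force: [-0.8, -0.7, -0.7]
gripper_width: -0.001
```

Emit:
servo_tool(steps=[[0,[0,0,-0.02],[0,0,0]],[0,[0,0,-0.07],[0,0,0]],[0,[0,0,-0.14],[0,0,0]],[0,[0,0,-0.22],[0,0,0]],[0,[0,0,-0.3],[0,0,0]],[0,[0,0,-0.36],[0,0,0]],[0,[0,0,-0.36],[0,0,0]],[0,[0,0,-0.36],[0,0,0]]])

```text
t: 26.35
ee_pos: [0.6396, -0.2041, 0.2178]
tcp_rot: [0.0, 1.0, 0.005, 0.001]
force: [0.3, 0.6, 0.0]
gripper_width: 0.0
```

Run:
```python
from h import *
pose()
s=optics.snapshot("wrist"); save("w14.png",s["color"]); W=wcloud(s); p=readout.get_state()["ee_pos"]
layer(W,p,.04,p[2]-.031,p[2]-.02)
goto(.5247,-.2387,.215,-89.5)
```

```text
t 26.35 p [ 639.6 -204.1  217.8] yaw_y -89.48 tilt 0.13 F [0.3 0.6 0. ] w 0.000 j [-0.35  0.11  1.47 -0.    1.56  1.21]
few 0
t=26.40 row: [-0.2298, 0.0672, 0.0028] [0.0002, -0.0001, 0.0002] rows>=2.4
```

View pics/w14.png

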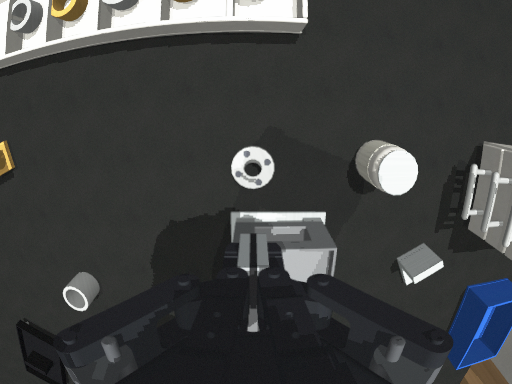

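The jaws closed empty (opening 0) and the cap is still on the bench at (252,168). Checking where it is now and its profile.

Run:
```python
from h import *
for n in("wrist","scene","side"):
    s=optics.snapshot(n); W=(wcloud if n=="wrist" else cloud)(s)
    print(n);layer(W,(.642,-.204),.05,.005,.013); layer(W,(.642,-.204),.05,.016,.036)
    if n=="wrist":
        np.savez("w15.npz",**s)
        h,w=W.shape[:2]; D=np.hypot(W[...,0]-.64,W[...,1]+.204)<.035
        v,u=np.where(D&(W[...,2]<.05)); a,b,c,d=v.min(),v.max(),u.min(),u.max(); print(a,b,c,d)
        vm=(a+b)//2
        print(np.round(W[a:b+1:2,(c+d)//2]*1e3).astype(int).tolist())
        save("w15.png",cv2.resize(s["color"][a-20:b+20,c-20:d+20],None,fx=6,fy=6,interpolation=cv2.INTER_CUBIC))
```

```text
wrist
1156 rect c [ 639.3 -203.6] wh [50.9 50.8] ang 0.01 z med 9.4 max 11.8
41 rect c [ 645.4 -203.1] wh [ 8.1 21. ] ang 5.67 z med 23.4 max 29.6
137 192 225 280
[[675, -203, 0], [672, -203, 2], [670, -203, 1], [667, -203, 1], [665, -203, 1], [663, -203, 8], [661, -203, 9], [659, -203, 9], [656, -203, 9], [654, -203, 9], [652, -203, 10], [650, -203, 12], [649, -204, 24], [642, -203, -1], [640, -204, 1], [637, -204, 1], [635, -204, 1], [632, -204, 1], [630, -204, 1], [627, -204, 1], [627, -204, 10], [625, -204, 10], [622, -204, 8], [619, -204, 8], [617, -204, 8], [614, -204, 9], [609, -204, -1], [606, -204, -1]]
scene
204 rect c [ 640.  -204.3] wh [49.8 50.4] ang 27.63 z med 8.4 max 12.7
20 rect c [ 645.3 -210.5] wh [19.4  9.1] ang 37.93 z med 22.6 max 28.5
side
61 rect c [ 634.5 -197.2] wh [46.6 45.2] ang 33.72 z med 6.7 max 11.2
16 rect c [ 632.2 -193.2] wh [17.9  7.2] ang 36.65 z med 22.6 max 27.8
```

View pics/w15.png

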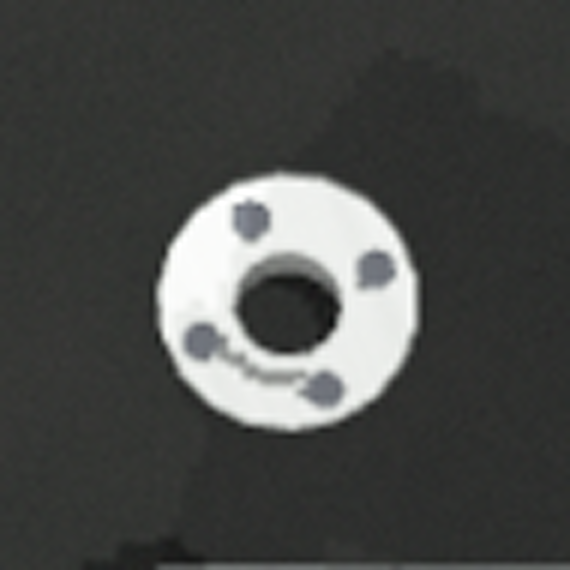

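Run:
```python
from h import *
pose()
p=readout.get_state()["ee_pos"]
W=wcloud(np.load("w15.npz"))
D=(np.hypot(W[...,0]-p[0],W[...,1]-p[1])<.04)&(W[...,2]>.12)
v,u=np.where(D); print(len(v), v.min(),v.max(),u.min(),u.max())
for r in range(v.min(),min(v.min()+60,v.max()),4):
    k=u[v==r]; q=W[r,k]; print(r,k.min(),k.max(),"rel TCP mm x %.0f z %.0f..%.0f"%(np.median(q[:,0]-p[0])*1e3,(q[:,2].min()-p[2])*1e3,(q[:,2].max()-p[2])*1e3))
```

```text
t 26.55 p [ 639.2 -204.   215.5] yaw_y -89.49 tilt 0.07 F [ 0.5  0.1 -0.7] w -0.000 j [-0.35  0.11  1.47 -0.    1.56  1.21]
27085 233 383 112 392
233 240 265 rel TCP mm x 11 z 4..6
237 240 265 rel TCP mm x 11 z 9..12
241 239 266 rel TCP mm x 11 z 14..16
245 228 278 rel TCP mm x 11 z 10..20
249 226 280 rel TCP mm x 11 z 14..24
253 225 281 rel TCP mm x 10 z 17..28
257 224 282 rel TCP mm x 8 z 23..32
261 223 283 rel TCP mm x 9 z 27..35
265 223 283 rel TCP mm x 11 z 30..38
269 221 284 rel TCP mm x 12 z 38..45
273 217 288 rel TCP mm x 13 z 38..49
277 173 333 rel TCP mm x 12 z 38..53
281 164 342 rel TCP mm x 12 z 38..55
285 156 349 rel TCP mm x 12 z 38..57
289 149 355 rel TCP mm x 12 z 38..59
```

Run:
```python
from h import *
pose()
p=readout.get_state()["ee_pos"]
for n in("scene","side"):
    W=cloud(optics.snapshot(n)).reshape(-1,3); Q=W[(np.hypot(W[:,0]-p[0],W[:,1]-p[1])<.03)&(W[:,2]>.1)&(W[:,2]<.26)]
    z=np.sort((Q[:,2]-p[2])*1e3); print(n,len(z),np.round(z[:8]),np.round(Q[np.argsort(Q[:,2])[:4]]*1e3))
W=wcloud(np.load("w5.npz")); print("w5 open .7, TCP 485.9 -240.9 237.4")
D=(np.hypot(W[...,0]-.4859,W[...,1]+.2409)<.05)&(W[...,2]>.15); Q=W[D]; o=np.argsort(Q[:,2]); print(np.round(Q[o[:200:40]]*1e3))
```

```text
t 26.55 p [ 639.2 -204.   215.5] yaw_y -89.49 tilt 0.07 F [ 0.5  0.1 -0.7] w -0.000 j [-0.35  0.11  1.47 -0.    1.56  1.21]
scene 75 [0. 3. 5. 6. 7. 7. 7. 8.] [[ 646. -210.  216.]
 [ 649. -211.  219.]
 [ 651. -205.  221.]
 [ 649. -210.  221.]]
side 108 [-1. -1.  0.  0.  1.  1.  2.  3.] [[ 630. -196.  214.]
 [ 633. -194.  215.]
 [ 644. -194.  216.]
 [ 628. -204.  216.]]
w5 open .7, TCP 485.9 -240.9 237.4
[[ 456. -237.  242.]
 [ 516. -240.  245.]
 [ 516. -241.  246.]
 [ 516. -236.  247.]
 [ 518. -230.  248.]]
```

All three cameras put the shut fingertips level with the reported TCP (0–4 mm), not 22 mm ahead, so the jaws closed above the 30 mm hub. The cap hasn't moved; I regrip with the TCP about 20 mm lower.

Emit:
servo_tool(steps=[[0.6,[0,0,0],[0,0,0]],[0.6,[0,0,0.08],[0,0,0]],[0.6,[0,0,0.17],[0,0,0]],[0.6,[0,0,0.26],[0,0,0]],[0.6,[0,0,0.32],[0,0,0]],[0.6,[0,0,0.36],[0,0,0]],[0.6,[0,0,0.38],[0,0,0]],[0.6,[0,0,0.396],[0,0,0]],[0.6,[0,0,0.396],[0,0,0]],[0.6,[0,0,0.396],[0,0,0]]])

```text
t: 27.65
ee_pos: [0.6396, -0.2042, 0.0189]
tcp_rot: [0.0, 1.0, 0.004, 0.0]
force: [0.5, -0.0, 0.1]
gripper_width: 0.597
```

Run:
```python
from h import *
pose()
goto(.639,-.2037,.017,-89.5)
```

```text
t 27.65 p [ 639.6 -204.2   18.9] yaw_y -89.49 tilt 0.04 F [ 0.5 -0.   0.1] w 0.597 j [-0.35  0.24  1.66 -0.    1.25  1.21]
t=27.65 row: [-0.0012, -0.0011, 0.0038] [0.0002, -0.0003, 0.0001] rows>=0.0
```

Emit:
servo_tool(steps=[[0.6,[-0.001,0,0.005],[0,0,0]],[0.6,[-0.001,0,0.005],[0,0,0]],[0,[-0.001,0,0.005],[0,0,0]],[0,[-0.001,0,0.005],[0,0,0]],[0,[-0.001,0,0.005],[0,0,0]],[0,[-0.001,0,0.005],[0,0,0]],[0,[-0.001,0,0.005],[0,0,0]],[0,[-0.001,0,0.005],[0,0,0]],[0,[-0.001,0,0.005],[0,0,0]],[0,[-0.001,0,0.005],[0,0,0]]])

```text
t: 28.65
ee_pos: [0.6393, -0.2043, 0.017]
tcp_rot: [0.0, 1.0, 0.005, 0.0]
force: [-3.2, -0.0, 5.9]
gripper_width: 0.226
```

Run:
```python
from h import *
pose()
```

```text
t 28.65 p [ 639.3 -204.3   17. ] yaw_y -89.48 tilt 0.06 F [-3.2 -0.   5.9] w 0.226 j [-0.35  0.24  1.66 -0.    1.24  1.21]
```

Gripped (0.226, about the hub's 22 mm). Lifting.

Emit:
servo_tool(steps=[[0,[0,0,-0.02],[0,0,0]],[0,[0,0,-0.07],[0,0,0]],[0,[0,0,-0.14],[0,0,0]],[0,[0,0,-0.22],[0,0,0]],[0,[0,0,-0.3],[0,0,0]],[0,[0,0,-0.38],[0,0,0]],[0,[0,0,-0.4],[0,0,0]],[0,[0,0,-0.4],[0,0,0]],[0,[0,0,-0.4],[0,0,0]]])

```text
t: 29.55
ee_pos: [0.6387, -0.204, 0.2153]
tcp_rot: [-0.0, 1.0, 0.004, -0.0]
force: [-0.8, -0.3, -2.0]
gripper_width: 0.225
```

Run:
```python
from h import *
pose()
s=optics.snapshot("wrist"); W=wcloud(s); p=readout.get_state()["ee_pos"]
Q=layer(W,p,.04,p[2]-.013,p[2]-.004)
goto(.5247,-.2387,.215,-89.5)
```

```text
t 29.55 p [ 638.7 -204.   215.3] yaw_y -89.48 tilt 0.05 F [-0.8 -0.3 -2. ] w 0.225 j [-0.35  0.11  1.47 -0.    1.56  1.21]
3491 rect c [ 640.  -203.4] wh [48.1 51.1] ang 55.27 z med 207.6 max 209.8
t=29.60 row: [-0.2283, 0.0674, -0.0002] [-0.0003, 0.0011, 0.0002] rows>=2.4
```

Emit:
servo_tool(steps=[[0,[-0.229,0.068,0],[0,0,0]],[0,[-0.229,0.068,0],[0,0,0]],[0,[-0.229,0.068,0],[0,0,0]],[0,[-0.229,0.068,0],[0,0,0]],[0,[-0.229,0.068,0],[0,0,0]],[0,[-0.229,0.068,0],[0,0,0]]])

```text
t: 30.2
ee_pos: [0.5248, -0.2387, 0.214]
tcp_rot: [-0.001, 1.0, 0.005, -0.001]
force: [0.6, 0.5, -2.8]
gripper_width: 0.222
```

Run:
```python
from h import *
pose()
s=optics.snapshot("wrist"); W=wcloud(s); p=readout.get_state()["ee_pos"]
layer(W,p,.04,p[2]-.013,p[2]-.004)
goto(.524,-.2389,.0955,-89.5)
```

```text
t 30.20 p [ 524.8 -238.7  214. ] yaw_y -89.46 tilt 0.17 F [ 0.6  0.5 -2.8] w 0.222 j [-0.47 -0.09  1.68 -0.    1.56  1.09]
3489 rect c [ 526.1 -238. ] wh [48.2 51.3] ang 55.06 z med 206.3 max 208.8
t=30.25 row: [-0.0012, 0.0007, 0.2372] [-0.0007, 0.0017, 0.0006] rows>=2.4
```

Emit:
servo_tool(steps=[[0,[-0.0012,0.0007,0.08],[0,0.0017,0]],[0,[-0.0012,0.0007,0.15],[0,0.0017,0]],[0,[-0.0012,0.0007,0.2],[0,0.0017,0]],[0,[-0.0012,0.0007,0.22],[0,0.0017,0]],[0,[-0.0012,0.0007,0.23],[0,0.0017,0]],[0,[-0.0012,0.0007,0.237],[0,0.0017,0]],[0,[-0.0012,0.0007,0.237],[0,0.0017,0]],[0,[-0.0012,0.0007,0.237],[0,0.0017,0]]])

```text
t: 31.05
ee_pos: [0.5245, -0.239, 0.0967]
tcp_rot: [-0.0, 1.0, 0.005, 0.001]
force: [1.0, 0.5, -2.7]
gripper_width: 0.222
```

Run:
```python
from h import *
pose()
s=optics.snapshot("wrist"); W=wcloud(s); p=readout.get_state()["ee_pos"]
layer(W,p,.04,p[2]-.013,p[2]-.004)
```

```text
t 31.05 p [ 524.5 -239.    96.7] yaw_y -89.44 tilt 0.08 F [ 1.   0.5 -2.7] w 0.222 j [-0.47 -0.03  1.81  0.    1.36  1.09]
3810 rect c [ 520.7 -242. ] wh [61.8 49.8] ang 24.47 z med 88.9 max 92.1
```

Still about 1.7 mm above the floor. Lower 2 mm, release, rise.

Emit:
servo_tool(steps=[[0,[0,0,0.004],[0,0,0]],[0,[0,0,0.005],[0,0,0]],[0,[0,0,0.005],[0,0,0]],[0,[0,0,0.005],[0,0,0]]])

```text
t: 31.5
ee_pos: [0.5248, -0.2392, 0.0949]
tcp_rot: [0.0, 1.0, 0.005, 0.001]
force: [-1.6, -0.7, 6.3]
gripper_width: 0.22
```

Emit:
servo_tool(steps=[[0.5,[0,0,0],[0,0,0]],[0.5,[0,0,0],[0,0,0]],[0.5,[0,0,0],[0,0,0]],[0.5,[0,0,0],[0,0,0]],[0.5,[0,0,-0.03],[0,0,0]],[0.5,[0,0,-0.08],[0,0,0]],[0.5,[0,0,-0.16],[0,0,0]],[0.5,[0,0,-0.26],[0,0,0]],[0.5,[0,0,-0.3],[0,0,0]],[0.5,[0,0,-0.3],[0,0,0]]])

```text
t: 32.5
ee_pos: [0.5252, -0.2396, 0.2501]
tcp_rot: [0.002, 1.0, 0.005, 0.004]
force: [-0.7, 0.3, -0.2]
gripper_width: 0.497
```

Run:
```python
from h import *
pose()
s=optics.snapshot("wrist"); W=wcloud(s); c=(.4847,-.239)
print("cap");layer(W,(.525,-.2385),.03,.083,.0905); layer(W,(.525,-.2385),.016,.095,.112)
print("rim"); Q=layer(W,c,.115,.0905,.095); layer(W,c,.04,.113,.125)
print("floor"); layer(W,c,.09,.074,.082)
S=optics.snapshot("scene"); save("fin.png",np.hstack([s["color"][60:330,130:400],S["color"][130:310,140:320].repeat(3,0).repeat(3,1)[::2,::2]]))
Wc=cloud(S); 
for n,q,h in(("spool",(.66,.2),.06),("sleeve",(.445,.069),.05),("can",(.66,-.365),.08),("elbow",(.4945,-.4565),.06)): print(n); layer(Wc,q,.055,.005,h)
```

```text
t 32.50 p [ 525.2 -239.6  250.1] yaw_y -89.45 tilt 0.48 F [-0.7  0.3 -0.2] w 0.497 j [-0.47 -0.11  1.63  0.    1.61  1.09]
cap
1489 rect c [ 524.4 -239.3] wh [50.2 50.8] ang 88.74 z med 87.3 max 89.6
55 rect c [ 531.4 -239.9] wh [20.5  7.3] ang 86.22 z med 100.9 max 108.1
rim
1280 rect c [ 484.7 -239.1] wh [177.4 110.7] ang 0.58 z med 92.2 max 94.0
758 rect c [ 485.7 -239. ] wh [14.2 55.2] ang 0.16 z med 116.9 max 118.6
floor
9441 rect c [ 486.3 -239. ] wh [174.3 105.2] ang 0.68 z med 78.2 max 80.5
spool
288 rect c [660.2 200.1] wh [45.8 52.6] ang 16.36 z med 51.8 max 59.0
sleeve
233 rect c [447.6  66. ] wh [46.4 48.1] ang 31.09 z med 30.7 max 45.9
can
619 rect c [ 653.3 -362.4] wh [51.5 51.9] ang 87.44 z med 71.3 max 76.8
elbow
465 rect c [ 494.6 -457.1] wh [51.  51.7] ang 28.75 z med 12.9 max 57.9
```

View pics/fin.png

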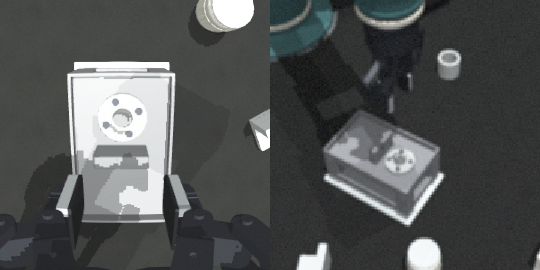

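The cap lies flat in the far well of the stacked tray (122,118). The stack is level, and the robot is clear above it. Handing in.

```bash
python3 -c "
from bench import order; print(order.hand_in())"
```

```text
the job is handed in; nothing more can be done
None
```

I set the deep tray on the board, stood the bonnet in its near well, stacked the shallow tray on top, laid the cap in its far well and handed in at about 32.5 s. `order.hand_in()` reports no verdict.

**Last checks (wrist camera):**

| Item | Measured | Expected |
|---|---|---|
| Deep tray post tops | 73.0 mm at all four, within 0.5 mm of the board centre | 73 mm |
| Shallow tray rim | 92 mm, within 0.4 mm of level, centred to about 0.3 mm | 92 mm |
| Bonnet, along tray x | 40 mm off centre, flange flat on the floor | 22–66 mm |
| Cap, along tray x | 40 mm off centre, disc top at 87.3 mm | 22–66 mm, 87 mm |

- I measured the bonnet before the shallow tray covered it; after that it could not be seen.
- The spool, sleeve and elbow block had not moved by more than about 1 mm in the scene camera. The can matched its early fit less closely: the first scene fit took in other points (92 mm wide), while the side camera had it at (647, -354) against (653, -362) at the end. I never went near it.
- I did not re-measure the wrench or the black look-alikes at the end. The arm did not work near them.

**What disagreed:** the first grasp of the cap closed on nothing. All three cameras showed the shut fingertips about level with the reported TCP (0–4 mm), not the stated 22 mm ahead. I gripped 20 mm lower and it held; the cap had not moved. By the same measure, the earlier tray and bonnet grips overlapped only about 6–8 mm, but they held without slipping.

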